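# Set the board stand's sliding leg and throw its cam lever

### The job

Take the hex key set off the bed of the circuit-board stand and hang it by its eye on the sloping peg of the tool post. Then push the spring-loaded sliding leg in until its pointer stands at the brass length mark and, holding the leg there, squeeze its cam lever fully shut - the lever stays open until the leg is at the mark. Finish still holding the leg and the shut lever with the pointer at the mark (do not let go: I will tighten the lock screw), and leave the multimeter, the coil form and the desoldering pump alone.

Things in the scene. Friction and masses are not known exactly. Their poses are not given: they have to be found in the camera images.
- stand: Circuit-board stand, fixed: an aluminium bed plate 150 mm (x) by 290 mm (y), 12 mm thick, its top at z = 12 mm. Origin on the desk; the bed's centre is at x = 8, y = 10 mm. Own y runs along the slide. A low fixed jaw (104 mm wide, 10 mm thick, top at z = 48 mm) stands at y = -110 mm; the sliding leg's jaw plate has its back at y = +75 mm at the start and works towards -y.
- leg_base (a point): Sliding leg, axes as the stand's; this point lies at bed-top height (stand x = 0, z = 12 mm) on the back (+y) face of its upright jaw plate. Plate: 8 mm thick (y -8 to 0), x -48 to +56, z 2 to 82 mm. Behind it a steel column: x -9 to +9, y 0 to 34 mm, top z = 88 mm; the cam lever is on its +x side. Open fingers lowered either side of column and lever (at -x and +x) can push the plate's back.
- sliding_leg (a joint): Travel of the sliding leg in m: 0 fully out, growing towards the fixed jaw (stand -y), at most 0.12. A return spring pushes it back out with 4 to 5.5 N (plus about 1 N of friction): it starts at 0 and goes back to 0 if let go.
- leg_pointer (a point): Tip of the small steel pointer at the foot of the sliding leg; in the leg's frame (leg_base) at x = 70, y = -4 (middle of the jaw plate's thickness), z = 6 mm. Moves with the leg.
- mark: Length mark: a brass bar 14 mm (x) by 4 mm (y) by 6 mm high, fixed on the bed beside the pointer's path, axes as the stand's, origin at the centre of its underside. It lies 37 to 83 mm of leg travel in from the start. The leg is at the mark when pointer tip and bar have the same y in the stand's frame.
- cam_lever (a joint): Angle of the cam lever in rad: 0 shut (upright, against the column), 0.65 fully open (leaning out to +x); starts at 0.4 to 0.55. Hinge along the stand's y at leg-frame x = 14, y = 16, z = 26 mm; friction holds it where it is left (about 2 N at the tip moves it).
- cam_tip (a point): Top end of the black cam lever (6 mm thick, 20 mm wide in y, 50 mm long from hinge to tip), in the middle of its thickness. Shut, column and lever together are 26 mm thick (leg-frame x from -9 to +17 mm) and the tip is at leg-frame z = 76 mm.
- hexset_center (a point): Centre, half-way up the body (40 mm above its underside), of the loose hex key set: a black plastic holder with chrome keys on both faces, standing upright on the bed between the jaws, 22 mm thick (own x) by 38 mm wide (own y), body 68 mm high, 70 g. Its width runs roughly along the stand's x. Grasp it across its width.
- hexset_eye (a point): Centre of the hex key set's hanging eye, 78 mm above its underside: a ring in the holder's y-z plane on top of the body, hole 22 mm, outer diameter 34 mm, 6 mm thick, its hole running along own x. The top of the ring is 95 mm above the underside.
- peg_stand: Tool post, fixed: round foot 90 mm across, upright steel post 12 mm thick and 142 mm high; origin on the desk at the post's axis. From the post at z = 125 mm a 7 mm round peg runs out towards own -x, rising at 25 degrees (0.44 rad), 60 mm long from the post's axis.
- peg_tip (a point): Outer end of the sloping peg, at own x = -54, y = 0, z = 151 mm of the tool post.
- multimeter: Bystander: blue multimeter 75 x 150 x 34 mm lying in the half-open drawer; leave alone. Origin under its centre.
- coil_form: Bystander: brown coil form 38 mm across, 56 mm high, standing in the drawer; leave alone. Origin under its centre.
- desolder_pump: Bystander: steel desoldering pump, 20 mm thick, about 185 mm long, lying on the desk beyond the stand; leave alone. Origin under its middle.
Mind the look-alikes: they are no part of the job. Of the things shaped like the part that bears hexset_center, the black one is meant. What is meant by the peg_stand is not turquoise, and is the larger of those in its own colour.

How it is judged:
On the way, in this order (a step that is already met when the one before it is completed fails the run):
1. the hex key set hangs by its eye on the peg, let go (x of hexset_eye in the frame of peg_stand between -0.055 and 0 m and y of hexset_eye in the frame of peg_stand between -0.015 and 0.015 m and z of hexset_eye in the frame of peg_stand between 0.105 and 0.15 m and angle between hexset_eye's own z axis and vertical below 0.4 rad and contact force between hexset and peg_stand above 0.1 N and contact force between hexset and the fingers below 0.1 N), for 0.3 s.
2. the leg is at the length mark with the cam lever still open, held by the robot (y of leg_pointer in the frame of mark between -0.006 and 0.006 m and value of joint cam_lever above 0.25 rad and contact force between the fingers and sliding_leg above 2 N), for 0.1 s.
3. the cam lever is shut while the leg is held at the mark (y of leg_pointer in the frame of mark between -0.006 and 0.006 m and value of joint cam_lever below 0.08 rad and contact force between the fingers and sliding_leg above 2 N), for 0.2 s.
At the end, for the whole second after the job is handed in: The hex key set hangs by its eye on the peg, upright within 0.4 rad, touched by nothing but the tool post; the pointer is within 6 mm of the mark along the slide; the cam lever is shut (below 0.08 rad); and the fingers still hold leg and lever (at least 2 N) (all of step 1 and all of step 3 and contact force between sliding_leg and hexset below 0.1 N and linear speed of hexset below 0.1 m/s); the arm keeps its last pose, push and grip.
It fails at once if the cam lever is thrown shut with the leg away from the mark (value of joint cam_lever below 0.15 rad and (y of leg_pointer in the frame of mark above 0.01 m or y of leg_pointer in the frame of mark below -0.01 m)).
It fails at once if the multimeter is disturbed (distance of multimeter from where it was at the start of the episode above 0.02 m).
It fails at once if the coil form is disturbed (distance of coil_form from where it was at the start of the episode above 0.02 m).
It fails at once if the desoldering pump is disturbed (distance of desolder_pump from where it was at the start of the episode above 0.02 m).
It also fails if it takes over 51 s, if anything falls off the work surface, if the arm or the gripper's body presses on something with over 40 N, if the wrist force passes 120 N, or if a joint passes its speed limit or range.

### The arm

A 7-joint arm with a two-finger parallel gripper is mounted at the origin on the work surface. World frame = base frame: x ahead of the robot, y to its left, z up, the work surface at z = 0. Lengths are in m, angles in rad, forces in N, time in s.
With the tool pointing down it reaches from about 0.425 to 0.925 m from the base axis. Payload 6.8 kg.
Tool frame: the origin (TCP) lies on the front face of the gripper's body, between the roots of the fingers; the fingertips stand 73 mm ahead of it and the grasp point (between the pads) lies 54 mm ahead of it (env.nose_length is the distance from the TCP to the fingertips, in m); z points along the fingers, y is the line along which they close (so a half turn about z gives the same grasp; the last joint's range is limited). The gripper opens to 85 mm and grips with 20 to 120 N. Pads are 22 mm wide; open, the fingers measure 114 mm over their backs; the gripper's body (76 mm by 85 mm) begins 54 mm behind the grasp point. The pads swing forward as they close: fully open they stand 13 mm farther back than shut.
Start: joints at [1.238, 0.477, 0.022, 1.555, -0.011, 1.109, -0.083], TCP at [0.15, -0.658, 0.304] pointing down, gripper open.
Joint ranges: [-2.96, 2.96], [-0.34, 2.1], [-1.41, 1.46], [0.24, 2.44], [-1.37, 4.51], [0.17, 1.92], [-2.96, 2.96]. Speed limits (rad/s): [2.39, 2.39, 3.14, 3.14, 3.14, 3.14, 3.14].

### API

Orientations are given as a unit quaternion [w, x, y, z].
In Python, from cell import env, kin, camera, calibration, job gives the robot as it stands. The module is installed in compiled form; this text tells all that it offers. Calls block until the motion is done:
- env.reach(position, orientation): joint-space move of the TCP to a pose.
- env.movel(position, velocity=0.15, rot=None, stop_force=None): straight line of the TCP; rot=None keeps the orientation; velocity is the mean speed in m/s. With stop_force (N) it stops when the force on the tool has changed by that much, and returns True; else False.
- env.goto_joints(angles): joint-space move.
- env.grip(opening, f_grip=None): finger opening in m; f_grip is the grip in N (None keeps the last); returns when the fingers have stopped.
- env.dwell(seconds).
- kin.inverse_kinematics(position, orientation): joint angles nearest the present ones, or None.
- env.get_state(): the state.
- camera(name): name is "scene" or "top"; returns (picture, depth): 420x560x3 uint8, blue, green, red; 420x560 float32, m along the optical axis (not along the pixel's ray), 0 where there is no reading.
- calibration(name): a dict with "fx", "fy", "cx", "cy" (pixels), "rvec" (rotation vector, rad) and "tvec" (3), from world to camera coordinates, as OpenCV has them. Camera axes: x right, y down, z forward; pixel columns grow to the right and rows downward; lengths in m; the calibration is good to about 2 mm. A picture is of the moment at which its call begins. calibration takes no time and is no camera call.
A pose or a line that the arm cannot do raises env.PlanningError and nothing moves.
- job.job_done(): hands the job in; it is judged then, once.
The state is a dict: "time": time; "qpos": joint angles; "joint_velocities": joint speeds; "joint_torque": joint torques, N m; "tcp_pos": TCP position; "orientation": TCP orientation; "force": force on the tool from outside, world axes, zero at the start; "torque": the same for the moment, N m; "opening": finger opening in m; "gripper_force": force on a finger pad.
Only numpy, scipy, OpenCV 4.12 (cv2) and the standard library are available. Lean on these libraries where they do the work, as an engineer would, in place of code of your own. Each camera call takes 0.05 s, during which the arm holds its last target. There are 200 camera calls.

## Working session

There is one attempt and no reset: what is moved stays moved. The work goes in short steps, each a Python script; the robot and the scene stay as the last script left them, time stands still between calls to the robot, and variables do not carry over. Pictures are saved under pics/ and viewed, at most 10 in all, crops included, and the job is handed in when it is done.

```bash
mkdir -p pics
cat > h.py <<'E'
import numpy as np, cv2
from cell import env, kin, camera, calibration, job
def cloud(name):
    p,d=camera(name); c=calibration(name)
    R=cv2.Rodrigues(np.array(c["rvec"],float))[0]; t=np.array(c["tvec"],float).ravel()
    v,u=np.mgrid[0:420,0:560]
    X=np.stack([(u-c["cx"])*d/c["fx"],(v-c["cy"])*d/c["fy"],d],-1)
    W=(X-t)@R; W[d==0]=np.nan
    return p,W
E
python3 - <<'E'
from h import *
for n in("scene","top"):
    p,W=cloud(n); cv2.imwrite(f"pics/{n}0.png",cv2.resize(p,(784,588))); np.savez(f"{n}0.npz",p=p,W=W)
    print(n,np.nanmin(W.reshape(-1,3),0),np.nanmax(W.reshape(-1,3),0))
    c=calibration(n);R=cv2.Rodrigues(np.array(c["rvec"],float))[0];print(-R.T@np.array(c["tvec"]).ravel())
E
```

```text
scene [-2.28923446 -2.23761618 -0.76677635] [1.3164846  0.72628724 0.49187884]
[1.21328002 0.66982983 0.89487755]
top [-0.24540787 -1.33540623 -0.78426008] [1.32518291 1.43027577 0.82400223]
[0.32413869 0.03355047 1.82290651]
```

View pics/scene0.png

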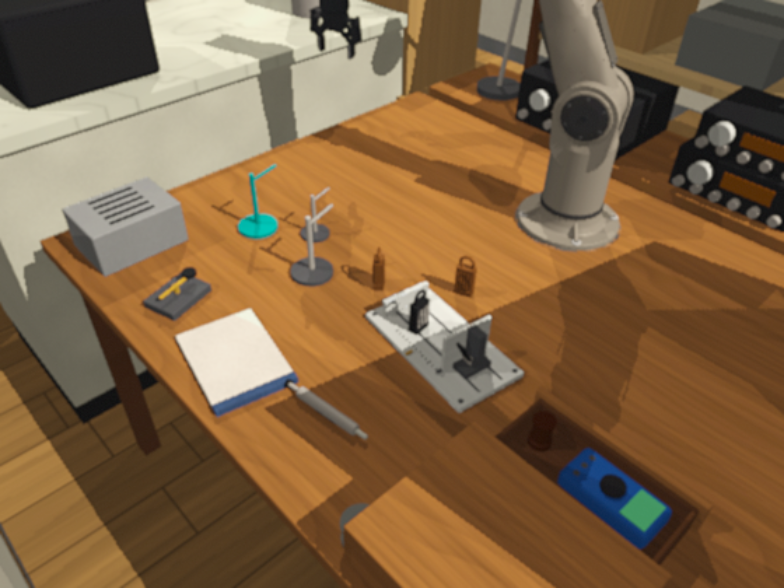

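View pics/top0.png

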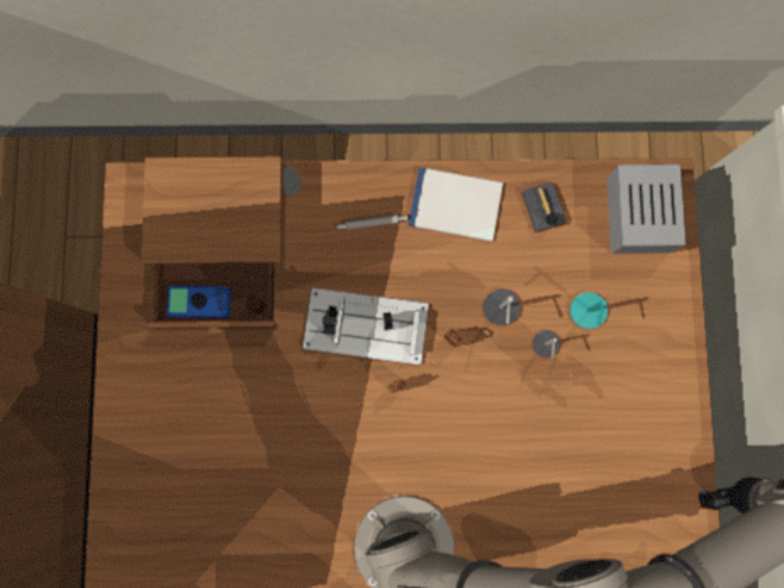

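The scene view shows the stand at about (445,345), the black hex set on it at (419,312), and the large grey post at (312,270). The small grey and turquoise posts are look-alikes. In the top view the hex set is at (388,321), the column and lever at (331,320), and the large post at (503,307).

Run:
```python
from h import *
T=np.load("top0.npz");S=np.load("scene0.npz")
p,W=T["p"],T["W"]; P=W[200:265,210:312].reshape(-1,3); 
bed=P[(P[:,2]>.006)&(P[:,2]<.018)]
r=cv2.minAreaRect(bed[:,:2].astype(np.float32)*1000); print("bed",r,cv2.boxPoints(r))
for n,D in(("top",T),("scene",S)):
    W=D["W"];q=W.reshape(-1,3);p=D["p"].reshape(-1,3).astype(int)
    a=q[(np.abs(q[:,0]-.55)<.2)&(np.abs(q[:,1]+.28)<.15)&(q[:,2]>.025)]
    # large post candidate
    c=W[int(297/1.4):int(325/1.4),int(485/1.4):int(520/1.4)].reshape(-1,3) if n=="top" else W[int(195/1.4):int(285/1.4),int(288/1.4):int(338/1.4)].reshape(-1,3)
    for lo,hi in((.006,.03),(.03,.06),(.06,.09),(.09,.115),(.115,.13),(.13,.14),(.14,.15),(.15,.17)):
        m=c[(c[:,2]>lo)&(c[:,2]<hi)]
        if len(m):print(n,lo,len(m),m.mean(0).round(4),m.min(0).round(4),m.max(0).round(4))
    c=W[int(308/1.4):int(332/1.4),int(378/1.4):int(400/1.4)].reshape(-1,3) if n=="top" else W[int(285/1.4):int(335/1.4),int(405/1.4):int(433/1.4)].reshape(-1,3)
    m=c[c[:,2]>.03]; 
    for lo,hi in((.03,.06),(.06,.075),(.075,.09),(.09,.12)):
        k=m[(m[:,2]>lo)&(m[:,2]<hi)]
        if len(k):print("hex",n,lo,len(k),k.mean(0).round(4),k.min(0).round(4),k.max(0).round(4))
a=cv2.resize(T["p"][200:265,210:312],(800,510),interpolation=cv2.INTER_CUBIC);cv2.imwrite("pics/ctop.png",a)
a=cv2.resize(S["p"][130:300,190:380],(671,600),interpolation=cv2.INTER_CUBIC);cv2.imwrite("pics/cscene.png",a)
```

```text
bed ((523.4817504882812, 86.95836639404297), (348.1501159667969, 221.51966857910156), 89.5440902709961) [[411.34027  -86.229866]
 [632.85297  -87.9925  ]
 [635.6232   260.1466  ]
 [414.11053  261.90924 ]]
top 0.006 338 [ 0.5575 -0.2457  0.0124] [ 0.5225 -0.2909  0.006 ] [ 0.5896 -0.207   0.0269]
top 0.03 6 [ 0.5626 -0.245   0.0501] [ 0.5589 -0.2501  0.0456] [ 0.5684 -0.2428  0.0575]
top 0.06 6 [ 0.5606 -0.2453  0.0769] [ 0.5593 -0.2494  0.0634] [ 0.5618 -0.2414  0.087 ]
top 0.09 6 [ 0.5641 -0.2445  0.1003] [ 0.5596 -0.2488  0.0902] [ 0.5681 -0.2423  0.1129]
top 0.115 2 [ 0.5591 -0.2477  0.1234] [ 0.5585 -0.2503  0.1193] [ 0.5597 -0.2452  0.1276]
top 0.13 21 [ 0.5526 -0.2463  0.135 ] [ 0.535  -0.2526  0.1308] [ 0.5704 -0.2416  0.1395]
top 0.14 20 [ 0.5408 -0.2441  0.1446] [ 0.5143 -0.2516  0.1401] [ 0.5692 -0.2391  0.1492]
top 0.15 5 [ 0.5132 -0.2398  0.1557] [ 0.5104 -0.2415  0.1506] [ 0.5164 -0.238   0.1632]
hex top 0.03 11 [0.5164 0.0313 0.0453] [0.5077 0.0205 0.0347] [0.5392 0.044  0.0589]
hex top 0.06 16 [0.5224 0.0321 0.071 ] [0.5083 0.0206 0.0642] [0.5416 0.0439 0.0749]
hex top
[... 554 characters left out ...]
685 -0.2424  0.1242] [ 0.5562 -0.2495  0.1165] [ 0.5744 -0.2376  0.1299]
scene 0.13 30 [ 0.5568 -0.2412  0.1355] [ 0.5298 -0.2477  0.1307] [ 0.5752 -0.2356  0.1399]
scene 0.14 31 [ 0.5428 -0.2401  0.144 ] [ 0.5147 -0.2492  0.14  ] [ 0.5742 -0.233   0.1494]
scene 0.15 8 [ 0.5165 -0.2355  0.1522] [ 0.5115 -0.239   0.15  ] [ 0.5211 -0.23    0.1547]
hex scene 0.03 225 [0.5132 0.0123 0.0439] [ 0.454  -0.0337  0.0302] [0.5509 0.0501 0.0597]
hex scene 0.06 63 [0.537  0.043  0.0678] [0.5142 0.0299 0.0602] [0.551  0.0498 0.0749]
hex scene 0.075 91 [0.5324 0.038  0.0806] [0.511  0.0231 0.0754] [0.5513 0.0483 0.0895]
hex scene 0.09 31 [0.5322 0.0371 0.1009] [0.5151 0.0334 0.0909] [0.5459 0.039  0.1092]
```

View pics/ctop.png

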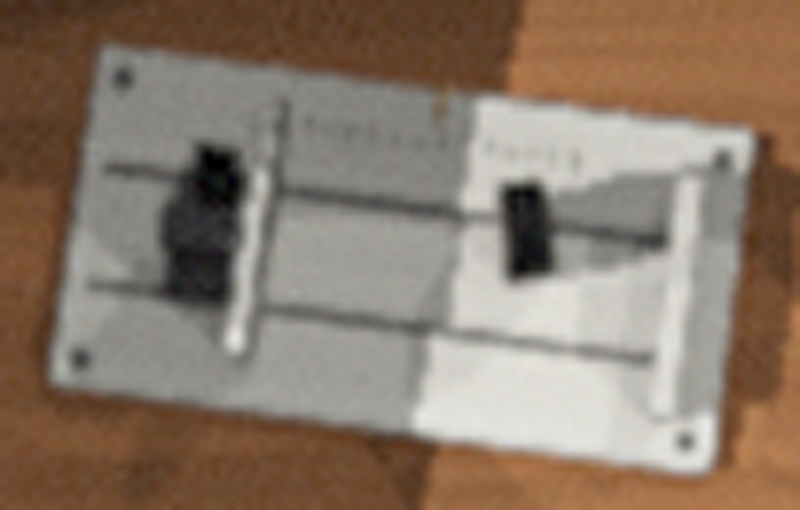

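View pics/cscene.png

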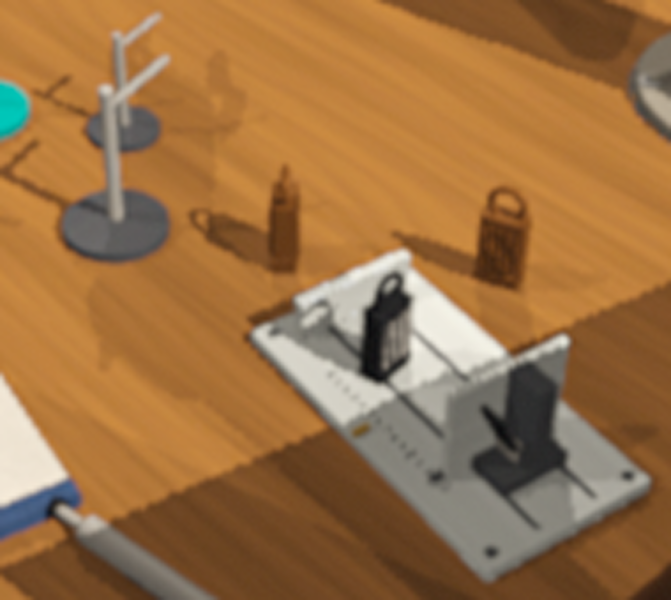

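The crops show the bed corners at about (103,45), (757,128), (715,472) and (52,385) in ctop. The brass mark is at (443,105) in ctop and (361,430) in cscene. The hex body spans (502–552,180–280) in ctop, and the lever leans out toward +x.

```bash
cat >> h.py <<'E'
def ray(name,uv,z):
    c=calibration(name);R=cv2.Rodrigues(np.array(c["rvec"],float))[0];t=np.array(c["tvec"],float).ravel();C=-R.T@t
    uv=np.atleast_2d(uv).astype(float)
    d=np.c_[(uv[:,0]-c["cx"])/c["fx"],(uv[:,1]-c["cy"])/c["fy"],np.ones(len(uv))]@R
    return C+d*((z-C[2])/d[:,2])[:,None]
ct=lambda a:(np.atleast_2d(a)+.5)/7.843+[209.5,199.5]
cs=lambda a:(np.atleast_2d(a)+.5)/3.53+[189.5,129.5]
E
python3 - <<'E'
from h import *
T=np.load("top0.npz");S=np.load("scene0.npz")
b=ray("top",ct([(103,45),(757,128),(715,472),(52,385)]),.012);print("corners top",b.round(4).tolist(),b.mean(0))
b2=ray("scene",cs([(248,333),(405,252),(652,487),(487,580)]),.012);print("corners scene",b2.round(4).tolist())
g=[np.linalg.norm(b[i]-b[(i+1)%4]) for i in range(4)];print(g)
e=(b[0]-b[1])+(b[3]-b[2]);yaw=np.arctan2(-e[0],e[1]);print("yaw",yaw)
Rz=np.array([[np.cos(yaw),-np.sin(yaw)],[np.sin(yaw),np.cos(yaw)]])
o=b.mean(0)[:2]-Rz@[.008,.010];print("origin",o)
loc=lambda q:((np.atleast_2d(q)[:,:2]-o)@Rz).round(4).tolist()
print("mark",loc(ray("top",ct((443,105)),.018)),loc(ray("scene",cs((361,429)),.015)))
print("hex body corners top",(h:=ray("top",ct([(502,187),(538,182),(552,272),(513,281)]),.080)).round(4).tolist(),h.mean(0),loc(h))
print("plate top ends",loc(ray("top",ct([(280,105),(233,350)]),.094)))
print("plate scene ends",loc(ray("scene",cs([(447,405),(566,340)]),.094)))
print("lever tip",loc(ray("top",ct((219,160)),.082)),"pointer",loc(ray("scene",cs((435,477)),.018)))
q=T["W"].reshape(-1,3);q=q[~np.isnan(q[:,0])]
L=np.c_[(q[:,:2]-o)@Rz,q[:,2]]
m=L[(np.abs(L[:,0])<.07)&(L[:,1]>.03)&(L[:,1]<.13)&(L[:,2]>.04)]
for k in m[np.argsort(m[:,0])][::3]: print(k.round(3).tolist(),end=" ")
# post foot & peg
for n,D in(("top",T),("scene",S)):
    q=D["W"].reshape(-1,3);p=D["p"].reshape(-1,3).astype(int)
    k=(np.hypot(q[:,0]-.562,q[:,1]+.245)<.07)
    f=q[k&(q[:,2]>.006)&(q[:,2]<.03)&(p.max(1)<110)&(np.ptp(p,axis=1)<25)]
    print("\nfoot",n,len(f),cv2.minEnclosingCircle(f[:,:2].astype(np.float32)),f.mean(0))
    g=q[k&(q[:,2]>.12)&(q[:,0]<.556)]
    c=g.mean(0);d=np.linalg.svd(g-c)[2][0];d*=-np.sign(d[0]);print("peg",len(g),c,d,"elev",np.arcsin(d[2]),"tip",g[g[:,0].argmin()])
q=S["W"].reshape(-1,3)
for x0,y0 in((.48,-.33),):
    a=q[(np.hypot(q[:,0]-x0,q[:,1]-y0)<.08)&(q[:,2]>.03)];print("small",a.min(0),a.max(0),a.mean(0))
E
```

```text
corners top [[0.6157, 0.2174, 0.012], [0.5765, -0.07, 0.012], [0.426, -0.0494, 0.012], [0.4661, 0.2385, 0.012]] [0.5211086  0.08411559 0.012     ]
corners scene [[0.5804, -0.0639, 0.012], [0.42, -0.0514, 0.012], [0.476, 0.2482, 0.012], [0.624, 0.2264, 0.012]]
[np.float64(0.29004569284284115), np.float64(0.15191738005068192), np.float64(0.2906000015749409), np.float64(0.15106456811769448)]
yaw -0.1370311420224981
origin [0.51181756 0.07530216]
mark [[0.0755, 0.0027]] [[0.0782, 0.0068]]
hex body corners top [[0.5428, 0.0418, 0.08], [0.5448, 0.0266, 0.08], [0.5066, 0.0211, 0.08], [0.503, 0.0375, 0.08]] [0.5242926  0.03175484 0.08      ] [[0.0353, -0.0289], [0.0393, -0.0437], [0.0023, -0.0544], [-0.0036, -0.0387]]
plate top ends [[0.0559, 0.0676], [-0.0486, 0.0728]]
plate scene ends [[0.0652, 0.0822], [-0.0442, 0.0788]]
lever tip [[0.031, 0.0908]] pointer [[0.065, 0.0764]]
[-0.048, 0.069, 0.067] [-0.048, 0.071, 0.094] [-0.045, 0.075, 0.09] [-0.041, 0.072, 0.093] [-0.038, 0.071, 0.1] [-0.036, 0.069, 0.046] [-0.035, 0.069, 0.097] [-0.032, 0.073, 0.096] [-0.028, 0.077, 0.092] [-0.028, 0.07,
[... 1480 characters left out ...]
8] [0.051, 0.068, 0.083] [0.053, 0.068, 0.09] 
foot top 363 ((0.5646418929100037, -0.2484854906797409), 0.04463046416640282) [ 0.56459272 -0.24532017  0.01236455]
peg 31 [ 0.53315246 -0.24323724  0.14289748] [-0.86518249  0.17699121  0.46918373] elev 0.4883662291836423 tip [ 0.51037969 -0.24145059  0.1525976 ]

foot scene 390 ((0.5704857110977173, -0.24294143915176392), 0.04473894089460373) [ 0.57399819 -0.23809401  0.01180607]
peg 46 [ 0.53444034 -0.2384971   0.14287417] [-0.89876168  0.1207958   0.42146864] elev 0.4350642167034321 tip [ 0.51153235 -0.23706266  0.15350875]
small [ 0.43604006 -0.35549438  0.03021193] [ 0.48109579 -0.34043186  0.11290304] [ 0.47005066 -0.34898746  0.08253721]
```

```bash
cat >> h.py <<'E'
from scipy.spatial.transform import Rotation as Ro
def down(a):
    y=np.array([np.cos(a),np.sin(a),0]);z=np.array([0,0,-1.]);q=Ro.from_matrix(np.c_[np.cross(y,z),y,z]).as_quat()
    return q[[3,0,1,2]]
def st(msg=""):
    s=env.get_state();print(msg,round(s["time"],2),np.round(s["tcp_pos"],4),"F",np.round(s["force"],1),"op",round(s["opening"],4),"g",s["gripper_force"])
    return s
E
python3 - <<'E'
from h import *
for a in(.125,1.456,-.137,.125-np.pi,1.456-np.pi,np.pi-.137):print(a,[kin.inverse_kinematics(p,down(a)) is not None for p in([.527,.033,.2],[.527,.033,.116],[.48,-.235,.18],[.6,.15,.124])], np.round(kin.inverse_kinematics([.527,.033,.2],down(a))[-1],2))
env.grip(.062)
env.reach([.527,.033,.24],down(.125)); st()
env.movel([.527,.033,.116],velocity=.12,stop_force=8); st()
p,W=cloud("scene");cv2.imwrite("pics/g.png",cv2.resize(p[170:300,250:390],(646,600),interpolation=cv2.INTER_CUBIC))
E
```

```text
0.125 [True, True, True, True] -0.45
1.456 [True, True, True, True] 0.78
-0.137 [True, True, True, True] -0.69
-3.016592653589793 [True, True, True, True] -2.34
-1.6855926535897932 [True, True, True, True] -2.13
3.004592653589793 [True, True, True, True] 2.19
 3.25 [0.5272 0.0319 0.2399] F [0.4 0.6 1.5] op 0.0617 g 0.0
 4.43 [0.5275 0.0332 0.1167] F [0.3 0.1 0.2] op 0.0617 g 0.0
```

View pics/g.png

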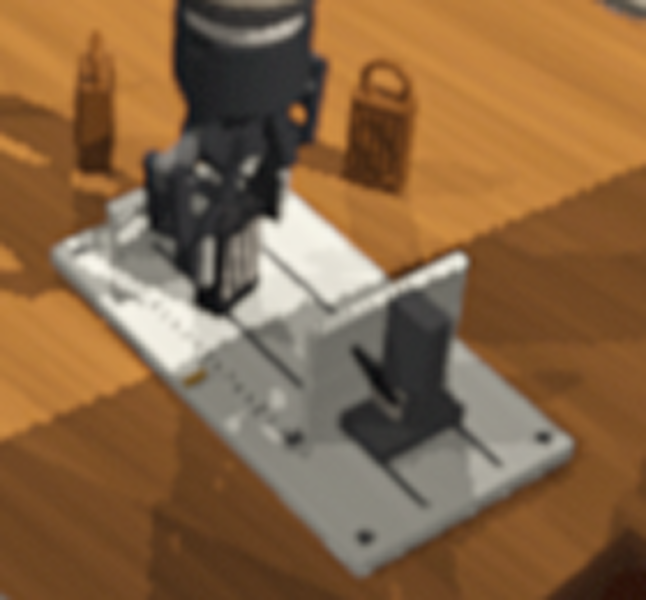

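The fingers straddle the black hex set, whose body is at about (225,275) between the pads. I'll grip, lift and carry it to in front of the peg.

Run:
```python
from h import *
env.grip(.03,40); st("grip")
p=env.get_state()["tcp_pos"]
env.movel([p[0],p[1],.25],velocity=.2); st("lift")
post=np.array([.567,-.2455]);u=np.array([-.9934,.115])
e=post+.080*u
env.reach([*e,.25],down(1.456)); env.movel([*e,.1745],velocity=.12); st("pre")
for n,(a,b,c,d) in(("scene",(130,210,200,290)),("top",(190,250,330,410))):
    q,W=cloud(n);np.savez(n+"1.npz",p=q,W=W);cv2.imwrite(f"pics/pre_{n}.png",cv2.resize(q[a:b,c:d],None,fx=6,fy=6,interpolation=cv2.INTER_CUBIC))
a=cv2.imread("pics/pre_scene.png");b=cv2.imread("pics/pre_top.png");cv2.imwrite("pics/pre.png",cv2.resize(np.vstack([cv2.copyMakeBorder(a,0,0,0,0,0),cv2.resize(b,(a.shape[1],405))]),(364,596)) if 0 else a)
```

```text
grip 4.82 [0.5275 0.033  0.1167] F [-0.6 -0.6  5.9] op 0.0376 g 40.5552738904953
lift 5.63 [0.5267 0.0326 0.2488] F [-0.2 -0.1 -0.7] op 0.0376 g 40.11220872402191
pre 7.92 [ 0.4881 -0.2361  0.175 ] F [-0.  -0.7 -1.4] op 0.0377 g 40.09429335594177
```

View pics/pre.png

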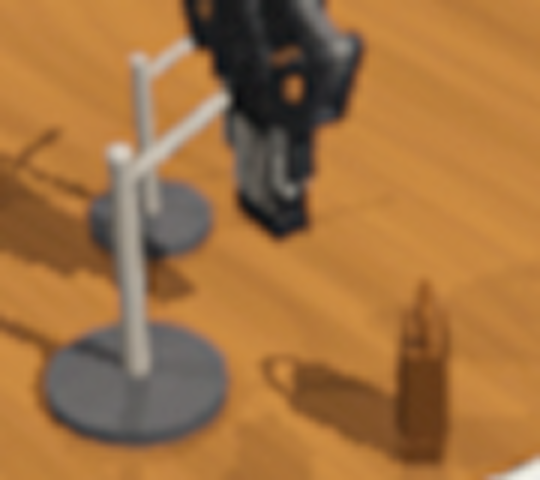

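The peg tip is at (225,100) in this crop and the bottom corner of the held hex set at about (283,238). Next I'll project my model onto these pixels to get the relative error.

```bash
cat >> h.py <<'E'
def proj(name,X):
    c=calibration(name);K=np.array([[c["fx"],0,c["cx"]],[0,c["fy"],c["cy"]],[0,0,1]])
    return cv2.projectPoints(np.atleast_2d(X).astype(float),np.array(c["rvec"],float),np.array(c["tvec"],float),K,None)[0][:,0]
E
python3 - <<'E'
from h import *
post=np.array([.567,-.2455]);u=np.array([-.9934,.115]);v=np.array([-u[1],u[0]])*1
f=lambda X:((proj("scene",X)+.5-[200,130])*6-.5).round(0).tolist()
print("tip",f([*(post+.054*u),.151]),"posttop",f([*post,.142]),"foot c",f([*post,.0]))
s=env.get_state()["tcp_pos"];ux=-u
print("bottom corners",[f([*(s[:2]+a*.011*u+b*.019*v),s[2]-.104]) for a in(1,-1) for b in(1,-1)])
print("pixels per m",f([*s[:2],.1]),f([s[0]+.1,s[1],.1]),f([s[0],s[1]+.1,.1]),f([*s[:2],.2]))
E
```

```text
tip [[219.0, 97.0]] posttop [[121.0, 150.0]] foot c [[140.0, 389.0]]
bottom corners [[[267.0, 192.0]], [[310.0, 228.0]], [[230.0, 206.0]], [[272.0, 243.0]]]
pixels per m [[267.0, 169.0]] [[103.0, 250.0]] [[405.0, 260.0]] [[260.0, -11.0]]
```

Run:
```python
from h import *
post=np.array([.567,-.2455]);u=np.array([-.9934,.115])
P=lambda l,z:[*(post+l*u),z]
print(env.movel(P(.064,.177),velocity=.05,stop_force=4)); st("a")
print(env.movel(P(.032,.162),velocity=.05,stop_force=4)); st("b")
print(env.movel(P(.032,.150),velocity=.03,stop_force=2.5)); st("c")
for n,(a,b,c,d) in(("scene",(120,220,190,290)),):
    q,W=cloud(n);cv2.imwrite(f"pics/hang.png",cv2.resize(q[a:b,c:d],None,fx=6,fy=6,interpolation=cv2.INTER_CUBIC))
```

```text
False
a 8.49 [ 0.5038 -0.238   0.1771] F [-0.7  0.3 -1.1] op 0.0378 g 40.0951623916626
False
b 9.35 [ 0.5351 -0.2417  0.1619] F [-0.  -0.1 -0.2] op 0.0373 g 40.095194578170776
True
c 9.57 [ 0.5357 -0.2418  0.1606] F [ 2.  -1.   1.3] op 0.0379 g 40.49806237220764
```

View pics/hang.png

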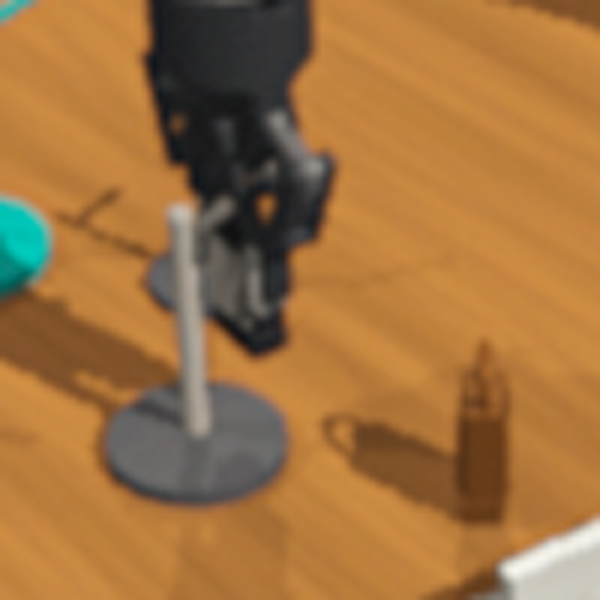

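The peg runs from the post at (180,215) out through the eye, up to (225,205). Contact came at exactly the height expected for a hanging eye, so I'll release.

Run:
```python
from h import *
env.grip(.043); env.grip(.062); st("open"); env.dwell(.3)
p=env.get_state()["tcp_pos"]
print(env.movel([p[0],p[1],.27],velocity=.15,stop_force=5)); st("up")
for n,(a,b,c,d) in(("scene",(120,220,190,290)),):
    q,W=cloud(n);cv2.imwrite(f"pics/hung.png",cv2.resize(q[a:b,c:d],None,fx=6,fy=6,interpolation=cv2.INTER_CUBIC))
```

```text
open 10.18 [ 0.5348 -0.2417  0.1598] F [ 0.7  0.3 -0.9] op 0.0621 g 0.0
False
up 11.36 [ 0.5342 -0.2418  0.2691] F [-0.1  0.2 -0.8] op 0.062 g 0.0
```

View pics/hung.png

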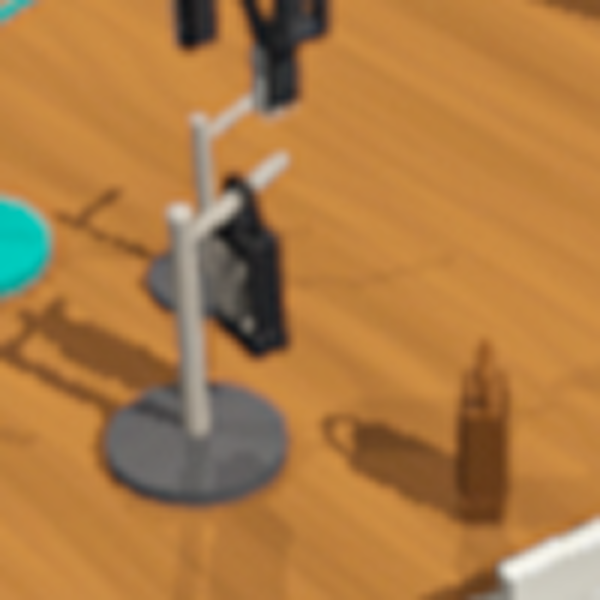

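It hangs on the peg (ring at (235,190), body upright at (255,290)). Next I'll go to the sliding leg, make contact and push about 69 mm.

```bash
cat >> h.py <<'E'
YAW=-.137;O=np.array([.514,.078])
SR=np.array([[np.cos(YAW),-np.sin(YAW)],[np.sin(YAW),np.cos(YAW)]])
SP=lambda x,y,z:[*(O+SR@[x,y]),z]
SL=lambda p:(SR.T@(np.array(p[:2])-O)).round(4)
E
python3 - <<'E'
from h import *
env.reach(SP(.015,.102,.25),down(YAW)); env.grip(.068)
print(env.movel(SP(.015,.102,.124),velocity=.12,stop_force=6)); st("low")
print(env.movel(SP(.015,.070,.124),velocity=.03,stop_force=3)); s=st("contact"); print(SL(s["tcp_pos"]))
y0=SL(s["tcp_pos"])[1]
if .078<y0<.095:
    env.movel(SP(.015,y0-.066,.124),velocity=.05); s=st("pushed"); print(SL(s["tcp_pos"]))
q,W=cloud("scene");cv2.imwrite("pics/leg.png",cv2.resize(q[170:300,250:390],(646,600),interpolation=cv2.INTER_CUBIC))
E
```

```text
False
low 14.74 [0.5433 0.1773 0.1248] F [0.7 0.3 0.2] op 0.068 g 0.0
True
contact 15.38 [0.5406 0.1613 0.124 ] F [0.8 3.2 0. ] op 0.068 g 1.5318290144205093
[0.015  0.0862]
pushed 16.85 [0.5314 0.0971 0.1239] F [ 0.6  6.2 -0.1] op 0.068 g 2.603779658675194
[0.0147 0.0213]
```

View pics/leg.png

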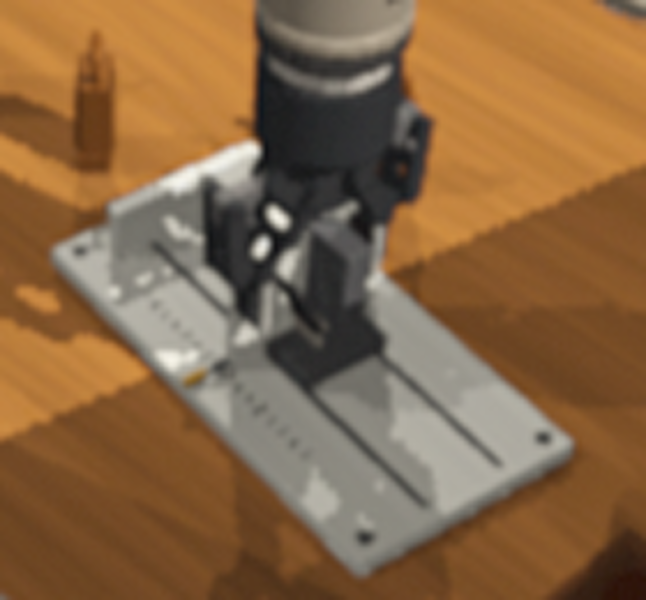

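The pointer is at (220,370) and the brass mark at (195,378), so about 4 mm remains, which matches the planned 69 mm. I'll finish the push and then squeeze, shifting the tool so the column-side finger stays put.

Run:
```python
from h import *
y=.0171
env.movel(SP(.015,y,.124),velocity=.03); s=st("mark"); print(SL(s["tcp_pos"])); env.dwell(.4)
for w in(.060,.052,.044,.036,.030):
    env.movel(SP(-.0115+w/2,y,.124),velocity=.04); env.grip(w,25); s=st(f"w{w}"); print(SL(s["tcp_pos"]))
env.movel(SP(.004,y,.124),velocity=.03); env.grip(.020,30); env.dwell(.3); s=st("end"); print(SL(s["tcp_pos"]))
q,W=cloud("scene");cv2.imwrite("pics/end.png",cv2.resize(q[170:300,250:390],(646,600),interpolation=cv2.INTER_CUBIC))
```

```text
mark 17.15 [0.531  0.0937 0.1239] F [ 0.8  5.1 -1.2] op 0.068 g 2.531279996037483
[0.0147 0.0179]
w0.06 18.05 [0.534  0.0933 0.1239] F [-2.1  4.8  2.2] op 0.0602 g 2.35836423933506
[0.0177 0.0178]
w0.052 18.55 [0.5303 0.0937 0.1243] F [-1.6  5.6  3.8] op 0.0517 g 2.318958342075348
[0.0139 0.0178]
w0.044 19.05 [0.5283 0.0944 0.1255] F [2.7 3.4 9.1] op 0.044 g 3.4910638444125652
[0.0119 0.0182]
w0.036 19.55 [0.5252 0.0952 0.1263] F [ 1.5  4.4 14.1] op 0.0358 g 3.3692028606310487
[0.0088 0.0186]
w0.03 20.03 [0.5224 0.096  0.1268] F [ 0.8  3.5 20. ] op 0.0297 g 2.50701493685483
[0.0059 0.0189]
end 20.8 [0.5207 0.0968 0.127 ] F [-8.2  4.2 29.2] op 0.0251 g 32.31160327792168
[0.0041 0.0196]
```

View pics/end.png

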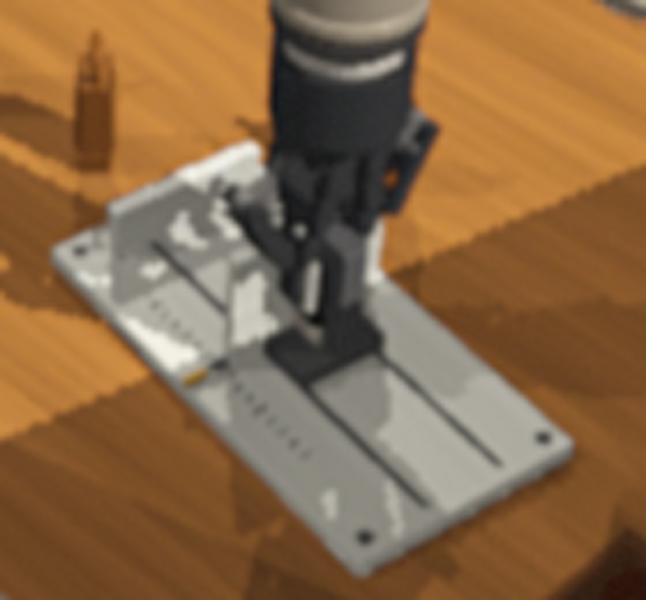

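The lever is shut against the column: the opening is 25 mm, which matches the 26 mm closed thickness, with a grip of about 32 N. The pointer at (218,365) is about 1 mm from being level with the mark at (195,378). I'll hand in.

Run:
```python
from h import *
st("final"); print(job.job_done())
```

```text
final 20.85 [0.5207 0.0968 0.127 ] F [-9.6  5.7 29.1] op 0.0251 g 30.921061411499977
the job is handed in; nothing more can be done
None
```

The hex key set hangs by its eye on the large grey post's peg, and the leg is held about 1 to 2.5 mm from the brass mark by my estimates (limit 6 mm) with the cam lever squeezed shut; I handed the job in at 20.9 s, and the system returned no verdict.

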